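Focus the microscope: roll the coarse wheel until the stage pointer meets the gauge line

ROBOT

A 6-joint arm with a two-finger parallel gripper is mounted at the origin on the work surface. World frame = base frame: x ahead of the robot, y to its left, z up, the work surface at z = 0. Lengths are in m, angles in rad, forces in N, time in s.
With the tool pointing down it reaches from about 0.25 to 0.775 m from the base axis. Payload 4 kg.
Tool frame: the origin (TCP) lies midway between the tips of the shut fingers; the grasp point (between the pads) lies 19 mm behind it; z points along the fingers, y is the direction in which the jaws open and shut (so a half turn about z gives the same grasp; the last joint's range is limited). The gripper opens to 94 mm and grips with 3 to 60 N. Pads are 16 mm wide; open, the fingers measure 119 mm over their backs; the gripper's body (75 mm by 177 mm) begins 78 mm behind the grasp point.
Start: joints at [1.062, 0.087, 1.371, -0, 1.684, -0.103], TCP at [0.217, 0.505, 0.184] pointing down, gripper open.
Joint ranges: [-3.1, 3.1], [-0.76, 2.03], [0.27, 2.55], [-1.08, 4.22], [0.17, 2.65], [-2.57, 2.57]. Speed limits (rad/s): [2.79, 2.79, 3.14, 3.14, 3.14, 3.14].

INTERFACE

Orientations are given as [roll, pitch, yaw] about the fixed x, y, z axes, in that order (R = Rz(yaw) Ry(pitch) Rx(roll)).
In Python, from bench import robot, cams gives the robot as it stands.
- The arm moves only by the tool step_arm, never from a script. Its argument "plan" is a list that holds one entry, the list of rows, each a list of 5 numbers: the shift along the world's x, y, z in mm, then the turn about the world's z in rad, then the opening in per cent of the stroke, from 0 (shut) to 100 (fully open). In form: [[[tx, ty, tz, turn, fingers], ...]]. A call has 1 to 8 rows; each row is the pose to reach, as a shift and turn from the pose commanded when the call began; what a row does not reach only later rows make up. A row lasts 1/12 s, in which the tool goes at most 41.7 mm and 7.16 degrees, less where a joint would pass 70% of its speed; a pose out of reach is approached as far as the arm can. A call with a gripper value outside its range is refused whole. The fingers move at their own pace and stop on an object; the grip force is fixed at half the most. Time passes only in rows, so rows that repeat a pose let the fingers close. It gives the time, the measured TCP pose, the force and the opening at its end, in the units of the state.
- robot.get_obs(): the state, without advancing time (a new reading comes with each control period).
- cams.snapshot(name): name is "scene" or "side" or "wrist"; returns a dict with "frame" (384x512x3 uint8, red, green, blue), "camera_matrix" (3x3 intrinsics, pixels), "origin" and "attitude" of the camera in the world; the wrist camera has in their place "T_tool_cam" (4x4, takes a point from camera to tool coordinates, whose origin is the TCP and whose axes are the flange's). Camera axes: x right, y down, z forward; pixel columns grow to the right and rows downward; lengths in m; the calibration is good to about 2 mm. A picture is of the moment at which its call begins: read the wrist's pose just before it. There is no depth.
- robot.close_job(): hands the job in, once; it reports no verdict.
The state is a dict: "time": time; "joint_positions": joint angles; "qvel": joint speeds; "joint_torque": joint torques, N m; "tool_pos": TCP position; "ee_rot": TCP orientation; "wrist_force": force on the tool from outside, world axes, zero at the start; "wrist_torque": the same for the moment, N m; "width": finger opening in m.
Only numpy, scipy, OpenCV 4.12 (cv2) and the standard library are available. Lean on these libraries where they do the work, as an engineer would, in place of code of your own. Each camera call takes 0.05 s, during which the arm holds its last target. There are 200 camera calls.

TASK

Bring the microscope's slide up to the low-power lens: roll the big knurled coarse-focus wheel under a fingertip, without gripping it, until the gap has closed so far that the stage pointer stands level with the gauge line on the limb. Do not push on the stage itself, do not run the slide up into the lens, and leave everything else on the bench where it stands. Take the finger away when done; the stage stays by itself.

Things in the scene. Friction and masses are not known exactly. Their poses are not given: they have to be found in the camera images.
- scope: Upright white microscope, fixed to the bench. Origin on the bench, on its midline, under the focus axis. y: from limb to the user's side (stage and eyepieces at +y); x along the level focus axis, -x side faces the robot within 20 deg. Base x +-60, y -92..72, foot x +-75 to y 200; drive housing x +-42, y -71..47, to z 143; limb x +-27, to z 335; head above z 290, x +-50, y 0..225, to z 430 (mm).
- wheel_near (a point): Centre of the big black knurled coarse wheel on the robot's (-x) side: 60 mm diameter, 30 mm wide (15 either way), axis level along x, 88 mm above the bench; the rim's top is 30 mm above this point, open from above. The frame has the microscope's axes and does not turn. Outboard, 17 to 33 mm from this point, sits the small fine-focus knob, 32 mm diameter, turning by itself; no use here.
- wheel_far (a point): Centre of the same coarse wheel on the other (+x) side, equal in size: both are fixed to one shaft and turn together.
- coarse_wheel (a joint): Turn of the coarse wheel, rad: 0 at the lower stop, starts 0.1 to 2.0, gauge line at 4.08, lens touched at 5.77. It grows, and the stage rises 5.89 mm per rad (37 mm a turn), when the top of the rim is rolled towards the microscope's -y (away from stage and user); rolled to +y it sinks. Stays where left. Takes about 2.6 N along the rim; pressing with 6 to 15 N gives grip enough.
- pointer (a point): Tip of the black pointer on the stage carrier, robot side of the limb: a bar 3 mm high lapping over the limb's scale plate (an equal one on the far side). The point is at the middle of its height, 11 mm above the stage's top; it rises with the stage and starts 12 to 24 mm below the gauge line.
- gauge_mark (a point): The gauge line: one black line, 2 mm thick, 27 mm long, across the aluminium scale plate on the limb's robot side (an equal one on the far side), 200 mm above the bench. With the pointer level with it, the gap from slide to lens is 10 mm and the stage's top is 189 mm above the bench.
- stage: Stage unit sliding on the limb: black plate 124 (x) by 122 (y) by 10 mm at microscope y 55 to 177 mm, with carrier, condenser, pointers and a clipped glass slide. Microscope's axes; origin on the midline under the focus axis, at bench height when right down, rising with the stage. To be moved by the wheel only.
- lens_face (a point): Centre of the front face of the low-power objective lens, 200 mm above the bench, straight over the slide; 24 mm diameter. The slide must not reach it.
- slide_box: Closed blue slide box, 98 x 84 x 34 mm, loose; origin at the centre of its underside. Leave alone.
- oil_bottle: Small amber dropper bottle, 28 mm diameter, 62 mm high, loose; origin under it. Leave alone.
- petri_dish: Covered dish, 94 mm diameter, 16 mm high, loose; origin under it. Leave alone.
- lens_can: Grey canister with black lid, 38 mm diameter, 55 mm high, loose; origin under it. Leave alone.
- tube_rack: Blue rack with capped tubes, 150 x 60 mm, 104 mm high, loose; origin under its centre. Leave alone.
- marker: Marker pen lying on the bench, 130 mm long, 12 mm thick, along its x; origin under its centre. Leave alone.
- coverslips: Small flat box, 53 x 53 x 18 mm, loose; origin under it. Leave alone.

How it is judged:
By the outcome, as a careful person would: the job done as asked, in the order asked, and still so for the second after the job is handed in, with the robot touching nothing.
It also fails if it takes over 54 s, if anything falls off the work surface, if the arm or the gripper's body presses on something with over 40 N, if the wrist force passes 120 N, or if a joint passes its speed limit or range.

## Working session

There is one attempt and no reset: what is moved stays moved. The work goes in short steps, Python scripts to look and compute and a tool call to move; the robot and the scene stay as the last step left them, time stands still between calls to the robot, and variables do not carry over. Pictures are saved under pics/ and viewed, about 8 in all and at most 12, crops included, and the job is handed in when it is done.

Besides the shell and the picture viewer there is one more tool, called after ">>>" as a command line: name --argument value ..., lists and objects as JSON in quotes. step_arm: Moves the arm, as the interface text tells. Its arguments: {"type":"object","properties":{"plan":{"type":"array"}},"required":["plan"]}

```bash
mkdir -p pics; ls; python3 - <<'E'
from bench import robot,cams
import cv2,numpy as np
o=robot.get_obs();print({k:np.round(v,3).tolist() for k,v in o.items()})
for n in("scene","side"):
    s=cams.snapshot(n);cv2.imwrite(f"pics/{n}0.png",s["frame"][:,:,::-1]);np.savez(f"{n}.npz",**s)
    print(n,np.round(s["camera_matrix"],1).tolist(),s["origin"],s["attitude"])
E
```

```text
pics
{'time': 0.0, 'joint_positions': [1.062, 0.088, 1.372, 0.0, 1.684, -0.103], 'qvel': [0.0, -0.0, 0.0, 0.001, 0.001, -0.0], 'joint_torque': [0.002, -34.018, -30.243, 0.072, 0.033, -0.0], 'tool_pos': [0.217, 0.505, 0.182], 'ee_rot': [-3.139, -0.0, 2.736], 'wrist_force': [1.206, -0.041, 0.292], 'wrist_torque': [0.005, -0.029, 0.001], 'width': 0.094}
scene [[381.0, 0.0, 257.3], [0.0, 381.0, 192.6], [0.0, 0.0, 1.0]] [ 0.74297724 -0.19502997  0.98457213] [-2.8400845   0.0069555   0.51462218]
side [[397.6, 0.0, 248.7], [0.0, 397.6, 194.5], [0.0, 0.0, 1.0]] [ 0.00138721 -0.63780364  0.6857003 ] [-2.10994028  0.00959464 -0.7329264 ]
```

View pics/scene0.png

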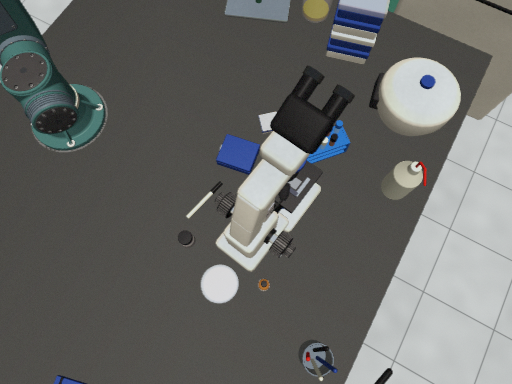

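View pics/side0.png

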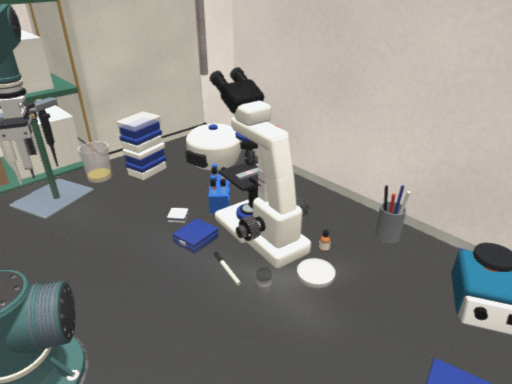

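The scene view shows the microscope at mid-table, with the near wheel at about (226,205), the far wheel at about (283,243) and the eyepieces pointing up-right. The side view shows the near wheel at about (250,229). I'll zoom in on both.

```bash
cat > h.py <<'E'
import numpy as np,cv2
from scipy.spatial.transform import Rotation as R
def cam(s): return s["camera_matrix"],np.array(s["origin"]),R.from_euler("xyz",s["attitude"]).as_matrix()
def ray(s,p):
    K,o,A=cam(s);d=A@np.linalg.inv(K)@[p[0],p[1],1];return o,d/np.linalg.norm(d)
def onz(s,p,z): o,d=ray(s,p);return o+d*(z-o[2])/d[2]
def proj(s,P):
    K,o,A=cam(s);q=K@(A.T@(np.array(P)-o));return q[:2]/q[2]
def tri(s,p,t,q):
    o1,d1=ray(s,p);o2,d2=ray(t,q);k=np.linalg.lstsq(np.c_[d1,-d2],o2-o1,rcond=None)[0]
    a=o1+k[0]*d1;b=o2+k[1]*d2;return (a+b)/2,np.linalg.norm(a-b)
E
python3 - <<'E'
from h import *
S=np.load("scene.npz");T=np.load("side.npz")
print(onz(S,(226,205),.088),onz(S,(283,243),.088),onz(T,(250,229),.088),proj(S,[0,0,0]))
a=S["frame"][150:285,180:330];b=T["frame"][150:270,190:320]
a=cv2.resize(a,(400*150//135*1,400),interpolation=3);b=cv2.resize(b,(356,400*356//400*1),interpolation=3)
a=cv2.resize(S["frame"][150:285,180:330],None,fx=3,fy=3,interpolation=2);b=cv2.resize(T["frame"][140:275,200:316],None,fx=3,fy=3,interpolation=2)
cv2.imwrite("pics/crop0.png",np.hstack([a,b])[:,:,::-1])
E
```

```text
[ 0.54929681 -0.02058534  0.088     ] [ 0.71476246 -0.03440891  0.088     ] [ 0.5531197  -0.02115734  0.088     ] [ 69.44951588 117.31769945]
```

View pics/crop0.png

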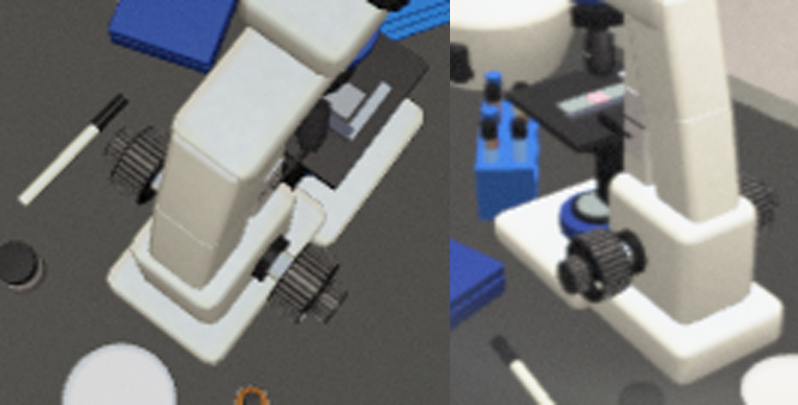

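The wheels, base and housing edges are clear in the crop. Next I'll get the axis direction and the wrist camera geometry.

```bash
python3 - <<'E'
from h import *
from bench import cams
S=np.load("scene.npz");T=np.load("side.npz")
c=lambda x,y:(180+x/3,150+y/3); d=lambda x,y:(200+(x-450)/3,140+y/3)
def yaw(a,b): v=b-a;return np.round([*a[:2],*b[:2],np.hypot(*v[:2]),np.arctan2(v[1],v[0])],3)
print("base back",yaw(onz(S,c(110,280),.025),onz(S,c(212,362),.025)))
print("housing back",yaw(onz(S,c(133,240),.143),onz(S,c(210,308),.143)))
print("limb side",yaw(onz(S,c(177,122),.335),onz(S,c(245,170),.335)))
print("wheels",yaw(onz(S,c(140,165),.088),onz(S,c(302,280),.088)), "side wheel",onz(T,d(608,263),.088))
print("foot/base bottom: side",onz(T,d(686,380),0), "scene",onz(S,c(110,285),0.0))
s=cams.snapshot("wrist");np.savez("w0.npz",**s);print(s["camera_matrix"],s["T_tool_cam"].round(3))
# dark mask of near wheel in side
E
```

```text
base back [ 0.567 -0.106  0.676 -0.123  0.11  -0.153]
housing back [ 0.588 -0.083  0.663 -0.099  0.077 -0.206]
limb side [ 0.609 -0.034  0.659 -0.04   0.05  -0.119]
wheels [ 0.551 -0.02   0.71  -0.038  0.161 -0.112] side wheel [ 0.5620634  -0.02148783  0.088     ]
foot/base bottom: side [ 0.57782498 -0.10281017  0.        ] scene [ 0.56445843 -0.10783259  0.        ]
[[329.09447479   0.         253.36136508]
 [  0.         329.09447479 189.8657248 ]
 [  0.           0.           1.        ]] [[ 0.001 -0.969 -0.248  0.072]
 [ 1.     0.001 -0.001  0.001]
 [ 0.001 -0.248  0.969 -0.201]
 [ 0.     0.     0.     1.   ]]
```

>>> step_arm --plan '[[[130, -260, 116, 0.27, 0], [130, -260, 116, 0.27, 0], [130, -260, 116, 0.27, 0], [130, -260, 116, 0.27, 0], [130, -260, 116, 0.27, 0], [130, -260, 116, 0.27, 0], [130, -260, 116, 0.27, 0], [130, -260, 116, 0.27, 0]]]'

```text
time: 0.82
tool_pos: [0.3484, 0.2425, 0.3013]
ee_rot: [3.141, 0.003, 3.003]
wrist_force: [-0.1, 0.1, -0.3]
width: 0.0438
```

>>> step_arm --plan '[[[150, -275, 0, 0, 0], [150, -275, 0, 0, 0], [150, -275, 0, 0, 0], [150, -275, 0, 0, 0], [150, -275, 0, 0, 0], [150, -275, 0, 0, 0], [150, -275, 0, 0, 0], [150, -275, 0, 0, 0]]]'

```text
time: 1.48
tool_pos: [0.4982, -0.0336, 0.2982]
ee_rot: [-3.14, -0.001, 3.002]
wrist_force: [-1.1, 0.3, -1.1]
width: 0.0007
```

```bash
cat >> h.py <<'E'
def wsnap(n):
    from bench import robot,cams
    o=robot.get_obs();s=dict(cams.snapshot("wrist"));B=np.eye(4);B[:3,:3]=R.from_euler("xyz",o["ee_rot"]).as_matrix();B[:3,3]=o["tool_pos"]
    M=B@s.pop("T_tool_cam");s["origin"]=M[:3,3];s["attitude"]=R.from_matrix(M[:3,:3]).as_euler("xyz")
    np.savez(n+".npz",**s);cv2.imwrite(f"pics/{n}.png",s["frame"][:,:,::-1])
    print({k:np.round(o[k],3).tolist() for k in("time","tool_pos","ee_rot","wrist_force","joint_positions")});return s
E
python3 -c "
from h import *
wsnap('w1')"
```

```text
{'time': 1.483, 'tool_pos': [0.498, -0.034, 0.298], 'ee_rot': [-3.14, -0.001, 3.002], 'wrist_force': [-1.091, 0.254, -1.126], 'joint_positions': [-0.18, -0.019, 1.254, -0.001, 1.907, -1.611]}
```

View pics/w1.png

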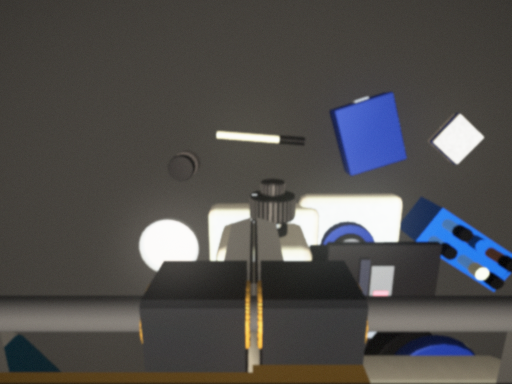

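The wrist view shows the wheel at u 250–295, v 192–222, the fine knob at (272,186), and the gripper body hiding the bottom of the frame. The image is nearly aligned with the scope axes. I'll zoom in for the exact edges.

```bash
python3 - <<'E'
from h import *
S=dict(np.load("w1.npz"));f=S["frame"]
cv2.imwrite("pics/w1c.png",cv2.resize(f[165:265,200:330],None,fx=6,fy=6,interpolation=2)[:,:,::-1])
for a,b,z in(((326,243),(438,241),.175),((304,197),(398,195),.025)):
    p,q=onz(S,a,z),onz(S,b,z);v=q-p;print(p,q,np.arctan2(v[1],v[0])-np.pi/2)
E
```

```text
[0.57667422 0.03363186 0.175     ] [0.59070317 0.15089375 0.175     ] -0.11907186292781535
[0.56762267 0.0333217  0.025     ] [0.58389596 0.1723261  0.025     ] -0.11653980702836386
```

View pics/w1c.png

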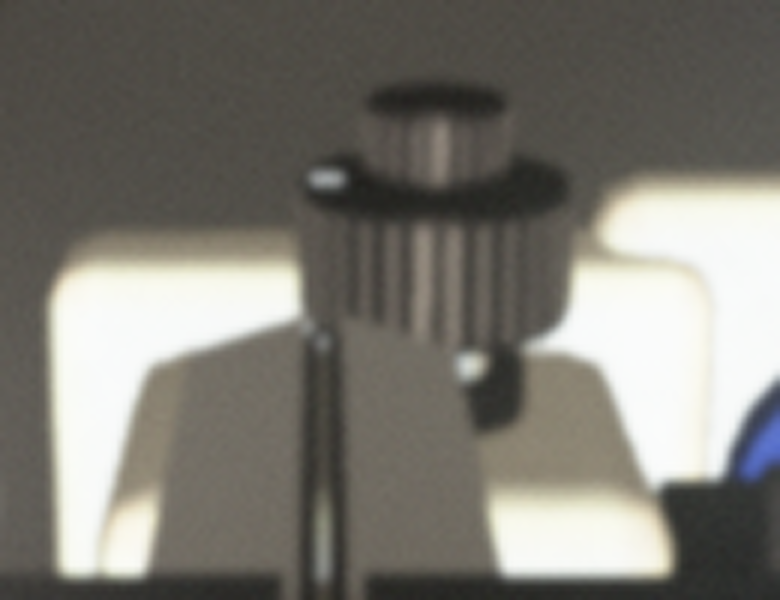

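```bash
python3 - <<'E'
from h import *
S=dict(np.load("w1.npz"))
c=lambda x,y:(200+x/6,165+y/6);y=-.118;ex=np.array([np.cos(y),np.sin(y),0]);ey=np.array([-np.sin(y),np.cos(y),0])
o=onz(S,c(437,215),.118);i=onz(S,c(452,345),.118);l=onz(S,c(303,185),.088);r=onz(S,c(572,185),.088)
print(o,i,l,r,np.linalg.norm(l-r),(i-o)@ex)
m=(l+r)/2;print("centre from face top",o+.015*ex,"from sides",m+.015*ex)
T=np.load("scene.npz");print(proj(T,[*(o+.015*ex)[:2],.118]))
print("TCP target",o+.005*ex)
E
```

```text
[ 0.53964687 -0.01525131  0.118     ] [ 0.56747314 -0.0156525   0.118     ] [ 0.53782905 -0.04247614  0.088     ] [0.54584564 0.01497446 0.088     ] 0.0580072222723766 0.02767999722780825
centre from face top [ 0.55454256 -0.01701721  0.118     ] from sides [ 0.55673304 -0.01551673  0.088     ]
[227.59184263 201.41239621]
TCP target [ 0.5446121  -0.01583994  0.118     ]
```

>>> step_arm --plan '[[[0, 0, -40, 0.02, 0], [10, 6, -80, 0.02, 0], [20, 12, -120, 0.02, 0], [34, 21, -135, 0.02, 0], [47, 29, -150, 0.02, 0], [47, 29, -165, 0.02, 0], [47, 29, -170, 0.02, 0], [47, 29, -170, 0.02, 0]]]'

```text
time: 2.2
tool_pos: [0.5426, -0.0001, 0.1274]
ee_rot: [3.142, -0.005, 3.026]
wrist_force: [-0.5, 0.2, 0.7]
width: 0.0003
```

>>> step_arm --plan '[[[0, 0, -4, 0, 0], [0, 0, -6, 0, 0], [0, 0, -8, 0, 0], [0, 0, -8, 0, 0]]]'

```text
time: 2.53
tool_pos: [0.5442, -0.0008, 0.122]
ee_rot: [3.141, 0.001, 3.026]
wrist_force: [0.1, 1.6, -0.6]
width: 0.0002
```

>>> step_arm --plan '[[[-1, -4, -1, 0, 0], [-1, -4, -2, 0, 0], [-1, -4, -3, 0, 0], [-1, -4, -4, 0, 0], [-1, -4, -4, 0, 0], [-1, -4, -4, 0, 0]]]'

```text
time: 3.03
tool_pos: [0.5431, -0.0046, 0.1174]
ee_rot: [3.141, -0.0, 3.026]
wrist_force: [-0.1, -0.1, -0.9]
width: 0.0003
```

>>> step_arm --plan '[[[0, 0, -1, 0, 0], [0, 0, -1, 0, 0], [0, 0, -1, 0, 0]]]'

```text
time: 3.28
tool_pos: [0.5431, -0.0046, 0.1164]
ee_rot: [3.141, -0.0, 3.026]
wrist_force: [1.4, -0.3, 0.3]
width: 0.0003
```

>>> step_arm --plan '[[[0, 0, -1, 0, 0], [0, 0, -1, 0, 0], [0, 0, -1, 0, 0]]]'

```text
time: 3.53
tool_pos: [0.5431, -0.0046, 0.1154]
ee_rot: [3.141, -0.0, 3.026]
wrist_force: [0.5, 0.7, -0.2]
width: 0.0006
```

>>> step_arm --plan '[[[0, 0, -1, 0, 0], [0, 0, -1, 0, 0], [0, 0, -1, 0, 0]]]'

```text
time: 3.78
tool_pos: [0.5431, -0.0046, 0.1144]
ee_rot: [3.142, -0.0, 3.026]
wrist_force: [-0.1, -0.9, 0.0]
width: 0.0002
```

>>> step_arm --plan '[[[0, 0, -1, 0, 0], [0, 0, -1, 0, 0], [0, 0, -1, 0, 0]]]'

```text
time: 4.03
tool_pos: [0.5431, -0.0046, 0.1134]
ee_rot: [3.141, -0.0, 3.026]
wrist_force: [0.0, -0.2, 0.7]
width: 0.0002
```

>>> step_arm --plan '[[[0, 0, -1, 0, 0], [0, 0, -1, 0, 0], [0, 0, -1, 0, 0]]]'

```text
time: 4.28
tool_pos: [0.5431, -0.0046, 0.1124]
ee_rot: [3.142, -0.0, 3.026]
wrist_force: [-0.2, 0.0, -1.2]
width: 0.0008
```

No contact yet, so I'll check with a wrist crop.

```bash
python3 - <<'E'
from h import *
s=wsnap('w2')
print(proj(s,[.5555,-.0165,.118]),proj(s,[.5431,-.0046,.1124]))
f=s["frame"];T=__import__("bench").cams.snapshot("side")["frame"]
a=cv2.resize(f[130:330,150:400],None,fx=1.6,fy=1.6);b=cv2.resize(T[180:270,200:310],None,fx=3.6,fy=3.6)[:320]
cv2.imwrite("pics/w2c.png",np.hstack([a,b])[:,:,::-1])
E
```

```text
{'time': 4.283, 'tool_pos': [0.543, -0.005, 0.112], 'ee_rot': [3.142, -0.0, 3.026], 'wrist_force': [-0.174, 0.047, -1.168], 'joint_positions': [-0.113, 0.097, 1.502, 0.0, 1.543, -1.568]}
[235.70795569 244.49338513] [252.00518284 221.26330316]
```

View pics/w2c.png

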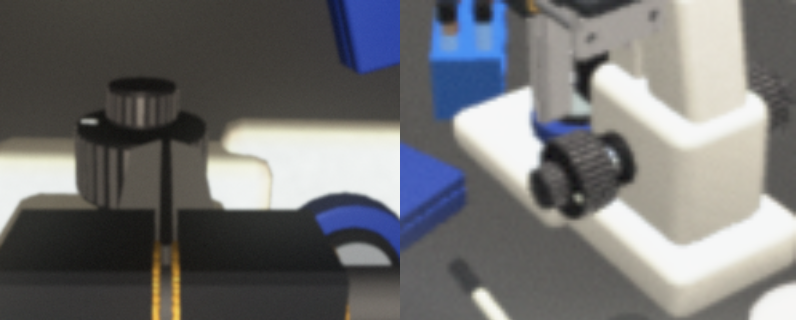

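```bash
python3 - <<'E'
from h import *
T=dict(np.load("side.npz"))
q=lambda P:((proj(T,P)-[200,180])*3.6+[400,0]).round()
y=-.118;ex=np.array([np.cos(y),np.sin(y),0]);ey=np.array([-np.sin(y),np.cos(y),0])
C=np.array([.5555,-.0165,.088])
print("tip",q([.5431,-.0046,.1124]),"tip corners",[q(np.array([.5431,-.0046,.1124])+a*ex+b*ey) for a in(-.008,.008) for b in(-.012,.012)])
print("rim outer",[q(C-.015*ex+.03*(np.cos(t)*ey+np.sin(t)*np.array([0,0,1]))) for t in np.arange(8)*np.pi/4])
print("hub",q(C-.033*ex),"inner",q(C+.015*ex+[0,0,.03]), "knob r",q(C-.033*ex+[0,0,.016]))
print("tip scope y",(np.array([.5431,-.0046,0])-C)@ey)
# limb edge lookup
E
```

```text
tip [553. 144.] tip corners [array([554., 156.]), array([535., 140.]), array([573., 148.]), array([553., 132.])]
rim outer [array([537., 160.]), array([543., 141.]), array([560., 145.]), array([578., 169.]), array([585., 200.]), array([578., 218.]), array([561., 213.]), array([545., 189.])]
hub [540. 188.] inner [595. 130.] knob r [539. 170.]
tip scope y 0.010357441522691293
```

The crops put the finger about 9 mm to the user side of the wheel's crown, with the wheel's white mark not moved. I'll retreat and come down over the crown instead.

>>> step_arm --plan '[[[0, 0, 10, 0, 0], [-1, -10, 10, 0, 0], [1, -10, 8, 0, 0], [1, -10, 6, 0, 0], [1, -10, 6, 0, 0], [1, -10, 6, 0, 0]]]'

```text
time: 4.88
tool_pos: [0.5438, -0.0147, 0.1179]
ee_rot: [3.141, -0.001, 3.026]
wrist_force: [-1.6, 0.0, -0.0]
width: 0.0002
```

>>> step_arm --plan '[[[0, 0, -1, 0, 0], [0, 0, -2, 0, 0], [0, 0, -2, 0, 0], [0, 0, -2, 0, 0]]]'

```text
time: 5.22
tool_pos: [0.544, -0.0146, 0.1163]
ee_rot: [3.142, -0.0, 3.026]
wrist_force: [-0.1, 0.5, -1.0]
width: 0.0007
```

>>> step_arm --plan '[[[0, 0, -1, 0, 0], [0, 0, -2, 0, 0], [0, 0, -2, 0, 0], [0, 0, -2, 0, 0]]]'

```text
time: 5.55
tool_pos: [0.544, -0.0146, 0.1144]
ee_rot: [3.142, -0.0, 3.026]
wrist_force: [0.0, 0.2, -0.5]
width: 0.0005
```

```bash
python3 - <<'E'
from h import *
s=wsnap('w3');f=s["frame"]
for p in ([.544,-.0146,.1144],[.536,-.0137,.1144],[.5396,-.0153,.118]):print(proj(s,p))
T=__import__("bench").cams.snapshot("side")["frame"]
a=cv2.resize(f[160:270,190:290],None,fx=4,fy=4,interpolation=2);b=cv2.resize(T[205:260,225:275],None,fx=8,fy=8,interpolation=2)
cv2.imwrite("pics/w3c.png",np.hstack([a,b])[:,:,::-1])
E
```

```text
{'time': 5.55, 'tool_pos': [0.544, -0.015, 0.114], 'ee_rot': [3.142, -0.0, 3.026], 'wrist_force': [0.003, 0.186, -0.511], 'joint_positions': [-0.131, 0.098, 1.496, 0.0, 1.548, -1.586]}
[251.9848873  221.14484161]
[251.93278246 209.22899444]
[250.04686038 216.65239315]
```

View pics/w3c.png

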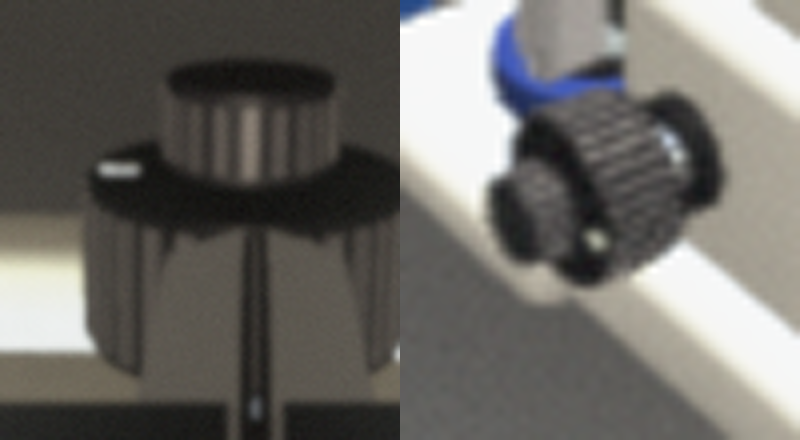

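The side crop shows the fingertip (ending near px 246,215) still a few mm above the rim. I'll keep descending.

>>> step_arm --plan '[[[0, 0, -1, 0, 0], [0, 0, -2, 0, 0], [0, 0, -2, 0, 0], [0, 0, -2, 0, 0]]]'

```text
time: 5.98
tool_pos: [0.544, -0.0146, 0.1123]
ee_rot: [3.141, -0.0, 3.026]
wrist_force: [-0.1, 0.9, 0.5]
width: 0.0006
```

>>> step_arm --plan '[[[0, 0, -1, 0, 0], [0, 0, -1, 0, 0], [0, 0, -1, 0, 0]]]'

```text
time: 6.23
tool_pos: [0.5441, -0.0147, 0.1114]
ee_rot: [3.142, -0.0, 3.026]
wrist_force: [-0.0, 0.4, -0.2]
width: 0.0005
```

>>> step_arm --plan '[[[0, 0, -1, 0, 0], [0, 0, -1, 0, 0], [0, 0, -1, 0, 0]]]'

```text
time: 6.48
tool_pos: [0.5441, -0.0146, 0.1104]
ee_rot: [3.142, -0.0, 3.026]
wrist_force: [-0.4, -0.5, -1.0]
width: 0.0003
```

```bash
python3 - <<'E'
from h import *
T=dict(np.load("side.npz"));W=dict(np.load("w3.npz"));W1=dict(np.load("w1.npz"));S=dict(np.load("scene.npz"))
sd=lambda x,y:(225+(x-400)/8,205+y/8); wr=lambda x,y:(190+x/4,160+y/4)
print("tip proj side",proj(T,[.544,-.0146,.1144]))
print("tip bottom centre tri",tri(W,wr(255,232),T,sd(572,72)))
print("knob end-centre tri",tri(W,wr(250,80),T,sd(512,215)))
# white mark on outer face
print("mark tri",tri(W,wr(120,170),T,sd(597,237)), "w1 vs side",tri(W1,(200+327/6,165+178/6),T,sd(597,237)))
print("rim face top: knob end w1",tri(W1,(200+437/6,165+100/6),T,sd(512,215)))
E
```

```text
tip proj side [245.48877839 220.79971308]
tip bottom centre tri (array([ 0.54039155, -0.0150758 ,  0.13426823]), np.float64(0.011199511550362742))
knob end-centre tri (array([ 0.52315561, -0.01213006,  0.08880638]), np.float64(0.000981867331251433))
mark tri (array([ 0.53710241, -0.03724364,  0.08697037]), np.float64(0.00028317263478845156)) w1 vs side (array([ 0.53730842, -0.03718283,  0.08689361]), np.float64(3.785849005624784e-05))
rim face top: knob end w1 (array([ 0.52347353, -0.01177364,  0.08847696]), np.float64(0.000943823695224732))
```

```bash
python3 - <<'E'
from h import *
T=dict(np.load("side.npz"));W=dict(np.load("w3.npz"))
for z in(.114,.12,.126,.132,.138): print(z,proj(T,[.544,-.0146,z]).round(1),proj(W,[.536,-.0137,z]).round(1),proj(W,[.544,-.0146,z]).round(1))
E
```

```text
0.114 [245.5 220.9] [251.9 209. ] [252.  220.9]
0.12 [245.5 219. ] [251.9 212. ] [251.9 224.2]
0.126 [245.4 217. ] [251.8 215.1] [251.9 227.6]
0.132 [245.4 215. ] [251.8 218.4] [251.8 231.2]
0.138 [245.4 213. ] [251.7 221.8] [251.8 235.1]
```

>>> step_arm --plan '[[[0, 0, -1, 0, 0], [0, 0, -2, 0, 0], [0, 0, -2, 0, 0], [0, 0, -2, 0, 0]]]'

```text
time: 6.82
tool_pos: [0.5441, -0.0147, 0.1084]
ee_rot: [3.142, -0.0, 3.026]
wrist_force: [0.9, 0.2, 0.1]
width: 0.0004
```

>>> step_arm --plan '[[[0, 0, -1, 0, 0], [0, 0, -2, 0, 0], [0, 0, -2, 0, 0], [0, 0, -2, 0, 0]]]'

```text
time: 7.15
tool_pos: [0.5441, -0.0147, 0.1064]
ee_rot: [3.142, -0.0, 3.026]
wrist_force: [-0.4, 0.1, 1.1]
width: 0.0003
```

Both views put the real fingertip about 18 mm above the reported TCP, so contact should come at a reported z of about 0.0995. I'll go on carefully.

>>> step_arm --plan '[[[0, 0, -2, 0, 0], [0, 0, -3, 0, 0], [0, 0, -4, 0, 0], [0, 0, -4, 0, 0], [0, 0, -4, 0, 0]]]'

```text
time: 7.57
tool_pos: [0.544, -0.0146, 0.1024]
ee_rot: [3.142, -0.0, 3.026]
wrist_force: [-0.4, -0.5, 0.4]
width: 0.0002
```

>>> step_arm --plan '[[[0, 0, -1, 0, 0], [0, 0, -2, 0, 0], [0, 0, -2, 0, 0], [0, 0, -2, 0, 0]]]'

```text
time: 7.9
tool_pos: [0.5441, -0.0146, 0.1004]
ee_rot: [3.141, -0.0, 3.026]
wrist_force: [-0.8, 0.8, 0.1]
width: 0.0004
```

>>> step_arm --plan '[[[0, 0, -1, 0, 0], [0, 0, -1, 0, 0], [0, 0, -1, 0, 0]]]'

```text
time: 8.15
tool_pos: [0.5441, -0.0146, 0.0994]
ee_rot: [3.141, -0.0, 3.026]
wrist_force: [0.3, 0.4, 0.3]
width: 0.0006
```

>>> step_arm --plan '[[[0, 0, -1, 0, 0], [0, 0, -1, 0, 0], [0, 0, -1, 0, 0]]]'

```text
time: 8.4
tool_pos: [0.5441, -0.0146, 0.0984]
ee_rot: [3.141, -0.0, 3.026]
wrist_force: [0.7, 0.0, -0.7]
width: 0.0
```

>>> step_arm --plan '[[[0, 0, -1, 0, 0], [0, 0, -1, 0, 0], [0, 0, -1, 0, 0]]]'

```text
time: 8.65
tool_pos: [0.5441, -0.0146, 0.0974]
ee_rot: [3.141, -0.0, 3.026]
wrist_force: [0.3, 0.2, 0.1]
width: 0.0
```

>>> step_arm --plan '[[[0, 0, -1, 0, 0], [0, 0, -1, 0, 0], [0, 0, -1, 0, 0]]]'

```text
time: 8.9
tool_pos: [0.5441, -0.0147, 0.0964]
ee_rot: [3.142, -0.0, 3.026]
wrist_force: [0.1, 1.0, 0.1]
width: 0.0006
```

```bash
python3 - <<'E'
from h import *
s=wsnap('w4');f=s["frame"]
for z in(.0964,.106,.115):print(proj(s,[.544,-.0146,z]))
T=__import__("bench").cams.snapshot("side")["frame"]
a=cv2.resize(f[160:270,190:290],None,fx=4,fy=4,interpolation=2);b=cv2.resize(T[195:250,225:275],None,fx=8,fy=8,interpolation=2)
cv2.imwrite("pics/w4c.png",np.hstack([a,b])[:,:,::-1])
E
```

```text
{'time': 8.9, 'tool_pos': [0.544, -0.015, 0.096], 'ee_rot': [3.142, -0.0, 3.026], 'wrist_force': [0.115, 1.02, 0.15], 'joint_positions': [-0.131, 0.108, 1.522, 0.0, 1.512, -1.586]}
[252.03027377 221.08264849]
[251.95624887 226.36621812]
[251.88040982 231.77927285]
```

View pics/w4c.png

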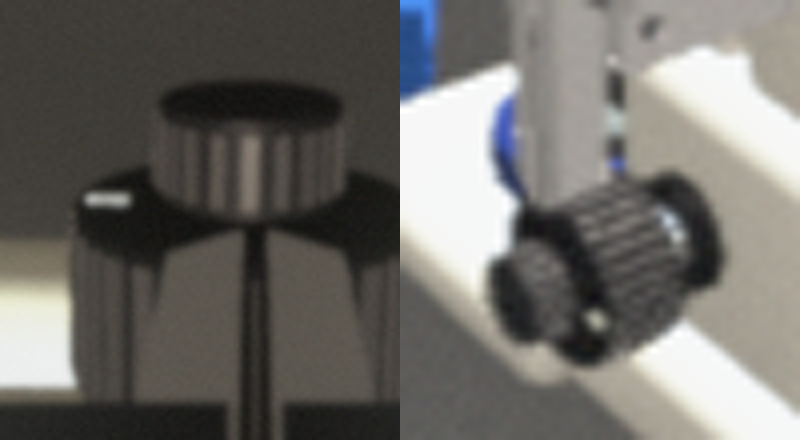

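The finger bottom now lies within a mm or two of the crown line in the side crop, so I'll continue in 1 mm steps.

>>> step_arm --plan '[[[0, 0, -1, 0, 0], [0, 0, -1, 0, 0], [0, 0, -1, 0, 0]]]'

```text
time: 9.25
tool_pos: [0.5443, -0.0147, 0.0962]
ee_rot: [3.141, 0.001, 3.026]
wrist_force: [-1.4, 0.6, 3.8]
width: 0.0008
```

>>> step_arm --plan '[[[0, 0, -1, 0, 0], [0, 0, -1, 0, 0], [0, 0, -1, 0, 0]]]'

```text
time: 9.5
tool_pos: [0.5444, -0.0147, 0.0961]
ee_rot: [3.142, 0.001, 3.026]
wrist_force: [-2.8, 0.4, 7.8]
width: 0.0007
```

>>> step_arm --plan '[[[0, 0, -1, 0, 0], [0, 0, -1, 0, 0], [0, 0, -1, 0, 0]]]'

```text
time: 9.75
tool_pos: [0.5444, -0.0147, 0.0961]
ee_rot: [-3.142, 0.002, 3.026]
wrist_force: [-3.5, 0.9, 10.4]
width: 0.0005
```

Contact at about 10 N. First test stroke.

>>> step_arm --plan '[[[-0.3, -2, 0, 0, 0], [-0.5, -4, 0, 0, 0], [-0.7, -6, 0, 0, 0], [-1, -8, 0, 0, 0], [-1.2, -10, 0, 0, 0], [-1.2, -10, 0, 0, 0]]]'

```text
time: 10.25
tool_pos: [0.5431, -0.0245, 0.0952]
ee_rot: [3.141, 0.001, 3.026]
wrist_force: [-2.8, 1.4, 7.7]
width: 0.0005
```

```bash
python3 - <<'E'
from h import *
s=wsnap('w5');f=s["frame"]
T=__import__("bench").cams.snapshot("side");f2=T["frame"]
for n,g in(("w4",np.load("w4.npz")["frame"]),("w5",f)):
    G=g[190:230,190:300].astype(int);m=(G.min(2)>150)&(G.max(2)-G.min(2)<40);k,_,st,c=cv2.connectedComponentsWithStats(m.astype(np.uint8));print(n,[(st[i,4],(c[i]+[190,190]).round(1).tolist()) for i in range(1,k)])
E
```

```text
{'time': 10.25, 'tool_pos': [0.543, -0.025, 0.095], 'ee_rot': [3.141, 0.001, 3.026], 'wrist_force': [-2.848, 1.43, 7.709], 'joint_positions': [-0.15, 0.106, 1.526, 0.001, 1.508, -1.605]}
w4 [(np.int32(5), [213.4, 209.2]), (np.int32(7), [218.7, 209.4])]
w5 [(np.int32(1), [233.0, 206.0])]
```

>>> step_arm --plan '[[[-0.4, -3, -0.5, 0, 0], [-0.4, -3, 8, 0, 0], [2.6, 22, 8, 0, 0], [2.6, 22, 8, 0, 0], [2.6, 22, 2, 0, 0], [2.6, 22, 0, 0, 0], [2.6, 22, 0, 0, 0]]]'

```text
time: 10.93
tool_pos: [0.546, -0.0022, 0.0938]
ee_rot: [3.14, 0.001, 3.026]
wrist_force: [0.5, 2.7, 3.8]
width: 0.0002
```

>>> step_arm --plan '[[[-0.6, -5, 0.5, 0, 0], [-1.2, -10, 0.5, 0, 0], [-1.8, -15, 0, 0, 0], [-2.4, -20, -0.5, 0, 0], [-2.8, -24, -1, 0, 0], [-2.8, -24, -1, 0, 0]]]'

```text
time: 11.43
tool_pos: [0.5426, -0.0285, 0.094]
ee_rot: [-3.14, 0.001, 3.024]
wrist_force: [-2.5, -0.9, 7.7]
width: 0.0002
```

```bash
cat >> h.py <<'E'
Y=-.118;ex=np.array([np.cos(Y),np.sin(Y),0]);ey=np.array([-np.sin(Y),np.cos(Y),0]);O=np.array([.5555,-.0165,0])+.081*ex
loc=lambda P:((np.array(P)-O)@ex,(np.array(P)-O)@ey,P[2])
wld=lambda x,y,z:O+x*ex+y*ey+[0,0,z]
E
python3 - <<'E'
from h import *
T=dict(np.load("side.npz"))
for z in(.18,.2):print(loc(onz(T,(200+(635-450)/3,140+110/3),z)))
for z in(.19,.2):
  o,d=ray(T,(261.7,176.7));k=np.linalg.norm(O-o)
  # intersect plane x_local=-.03
  t=((O-o)@ex-.03)/(d@ex);print(loc(o+t*d));break
print(wld(-.16,.01,.171))
from bench import cams
f=cams.snapshot("side")["frame"];np.save("side1.npy",f)
E
```

```text
(np.float64(0.007316428486438886), np.float64(0.06678401681428092), np.float64(0.17999999999999994))
(np.float64(-0.015045913507887105), np.float64(0.037161695544781784), np.float64(0.20000000000000007))
(np.float64(-0.03000000000000004), np.float64(0.01721339196773049), np.float64(0.2133403390091047))
[0.47822662 0.00273084 0.171     ]
```

>>> step_arm --plan '[[[0, -2, 20, 0, 0], [-20, 5, 50, 0, 0], [-45, 15, 77, -0.1, 0], [-65, 21, 77, -0.22, 0], [-65, 21, 77, -0.34, 0], [-65, 21, 77, -0.46, 0], [-65, 21, 77, -0.58, 0], [-65, 21, 77, -0.7, 0]]]'

```text
time: 12.15
tool_pos: [0.477, -0.0066, 0.1687]
ee_rot: [-3.14, -0.0, 2.319]
wrist_force: [-0.5, -0.6, -1.0]
width: 0.0006
```

>>> step_arm --plan '[[[0, 0, 0, -0.12, 0], [0, 0, 0, -0.24, 0], [0, 0, 0, -0.36, 0], [0, 0, 0, -0.48, 0], [0, 0, 0, -0.6, 0], [0, 0, 0, -0.72, 0], [0, 0, 0, -0.84, 0], [0, 0, 0, -0.87, 0]]]'

```text
time: 12.82
tool_pos: [0.4772, -0.0067, 0.1684]
ee_rot: [-3.14, 0.001, 1.45]
wrist_force: [-0.4, -0.1, -0.3]
width: 0.0003
```

```bash
python3 - <<'E'
from h import *
s=wsnap('v1')
E
```

```text
{'time': 12.817, 'tool_pos': [0.477, -0.007, 0.168], 'ee_rot': [-3.14, 0.001, 1.45], 'wrist_force': [-0.433, -0.058, -0.284], 'joint_positions': [-0.132, -0.071, 1.56, -0.001, 1.655, -0.012]}
```

View pics/v1.png

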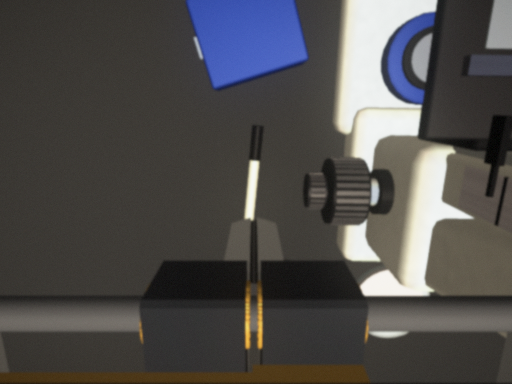

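The view shows the black pointer (tip near (491,195)) left of, that is below, the gauge line running (507,178)–(498,225). I'll measure both from row profiles.

```bash
cat >> h.py <<'E'
def planex(s,p,x):
    o,d=ray(s,p);t=((O-o)@ex+x)/(d@ex);return loc(o+t*d)
E
python3 - <<'E'
from h import *
s=dict(np.load("v1.npz"));g=s["frame"].mean(2).astype(int)
for v in range(172,232,4): print(v,g[v,470:512].tolist())
E
```

```text
172 [82, 78, 79, 80, 81, 81, 78, 82, 81, 81, 82, 82, 82, 82, 81, 83, 80, 84, 76, 56, 31, 14, 10, 16, 20, 25, 28, 41, 63, 82, 85, 88, 87, 86, 84, 86, 89, 89, 89, 86, 89, 91]
176 [80, 81, 79, 79, 80, 80, 80, 81, 81, 79, 79, 77, 81, 77, 80, 79, 77, 72, 59, 30, 13, 13, 14, 20, 22, 25, 38, 53, 72, 80, 83, 82, 81, 79, 70, 64, 63, 66, 73, 79, 85, 83]
180 [83, 82, 80, 82, 81, 82, 83, 79, 80, 79, 79, 80, 76, 79, 79, 76, 77, 63, 37, 17, 15, 14, 22, 21, 26, 34, 48, 68, 77, 76, 77, 76, 72, 55, 31, 13, 22, 46, 66, 79, 78, 78]
184 [82, 83, 84, 85, 84, 83, 82, 86, 83, 82, 82, 82, 81, 81, 81, 79, 67, 41, 22, 9, 11, 20, 22, 26, 30, 46, 64, 74, 76, 78, 76, 73, 60, 39, 18, 21, 41, 63, 74, 76, 77, 78]
188 [81, 82, 81, 82, 84, 84, 84, 84, 85, 85, 83, 84, 82, 84, 82, 71, 51, 24, 12, 8, 16, 24, 23, 27, 44, 63, 77, 79, 79, 77, 75, 63, 38, 13, 17, 37, 60, 72, 75, 76, 80, 78]
192 [81, 83, 83, 84, 83, 84, 85, 82, 82, 82, 81, 81, 82, 81, 75, 58, 31, 11, 10, 16, 21, 23, 27, 43, 61, 77, 80, 80, 81, 75, 68, 42, 20, 16, 36, 57, 73, 78, 79, 81, 77, 78]
196 [81, 79, 80, 81, 79, 79, 78, 80, 79, 80, 80, 79, 83, 79, 77,
[... 796 characters left out ...]
 76]
216 [195, 168, 137, 110, 97, 86, 84, 83, 84, 81, 80, 80, 78, 79, 79, 80, 81, 80, 79, 81, 82, 82, 79, 81, 76, 64, 38, 20, 19, 38, 59, 74, 78, 79, 79, 79, 78, 78, 78, 80, 79, 78]
220 [93, 93, 92, 92, 89, 86, 87, 87, 87, 84, 83, 88, 86, 86, 85, 84, 83, 82, 78, 79, 80, 80, 79, 76, 65, 46, 22, 16, 36, 58, 73, 78, 80, 82, 78, 76, 80, 78, 76, 76, 77, 78]
224 [82, 88, 84, 83, 86, 84, 85, 85, 87, 86, 83, 83, 84, 84, 84, 85, 83, 85, 87, 86, 86, 84, 83, 75, 59, 39, 29, 37, 56, 69, 76, 76, 82, 79, 80, 79, 81, 79, 77, 77, 79, 76]
228 [82, 86, 85, 84, 81, 84, 83, 85, 84, 84, 84, 84, 85, 82, 83, 84, 81, 82, 86, 84, 82, 85, 82, 86, 84, 83, 86, 87, 86, 84, 85, 82, 80, 79, 78, 80, 76, 75, 78, 73, 78, 76]
```

```bash
python3 - <<'E'
from h import *
from scipy.optimize import brentq
s=dict(np.load("v1.npz"))
xg=brentq(lambda x:planex(s,(503.9,188.5),x)[2]-.2,-.06,0);print("plate x",xg,planex(s,(503.9,188.5),xg))
P=wld(*planex(s,(490.5,188),xg));b=proj(s,P);print("px/mm z",proj(s,P+[0,0,.001])-b,"x",proj(s,P+.001*ex)-b)
print("gauge tilt check",planex(s,(498,216.5),xg))
for dx in(0,-.002,-.004):
  print(dx,[round(planex(s,(u,188.5),xg+dx)[2],4) for u in(486.6,490.7,494.9)])
print("cam",loc(s["origin"]))
E
```

```text
plate x -0.02778971947303954 (np.float64(-0.027789719473039595), np.float64(0.030399504812112295), np.float64(0.2))
px/mm z [1.25300373 0.43771671] x [ 1.79093132 -0.00272372]
gauge tilt check (np.float64(-0.02778971947303953), np.float64(0.014664992013485338), np.float64(0.19966679322350459))
0 [np.float64(0.1875), np.float64(0.1906), np.float64(0.1937)]
-0.002 [np.float64(0.1902), np.float64(0.1933), np.float64(0.1963)]
-0.004 [np.float64(0.1929), np.float64(0.196), np.float64(0.199)]
cam (np.float64(-0.16006276778705633), np.float64(0.07327913498666702), np.float64(0.3689607280108496))
```

```bash
python3 - <<'E'
from h import *
s=dict(np.load("v1.npz"));f=s["frame"].astype(int);g=f.sum(2)//3
for v in (40,55,70,85,100,110,120,130): print(v,g[v,408:446].tolist())
e=proj(s,wld(-.062,.07,.17));print(e,[loc(onz(s,(430,v),.17)) for v in(60,138)])
E
```

```text
40 [92, 73, 58, 50, 52, 50, 52, 52, 51, 51, 63, 83, 113, 140, 156, 158, 161, 161, 162, 163, 162, 159, 141, 100, 57, 34, 27, 30, 27, 29, 32, 37, 41, 46, 48, 49, 51, 49]
55 [54, 53, 57, 79, 119, 153, 165, 169, 167, 166, 166, 165, 165, 164, 164, 165, 163, 163, 163, 160, 139, 100, 52, 31, 28, 26, 27, 28, 31, 36, 43, 47, 51, 52, 51, 54, 52, 54]
70 [56, 54, 54, 58, 80, 113, 150, 164, 167, 168, 167, 167, 168, 168, 167, 167, 166, 161, 140, 91, 51, 30, 26, 23, 25, 29, 33, 35, 41, 48, 53, 53, 50, 54, 51, 51, 52, 50]
85 [117, 115, 108, 94, 77, 66, 52, 51, 49, 49, 49, 50, 48, 50, 47, 45, 42, 35, 31, 31, 30, 30, 31, 34, 33, 40, 46, 53, 54, 56, 56, 56, 56, 56, 52, 53, 54, 52]
100 [70, 78, 86, 94, 96, 103, 106, 108, 109, 107, 107, 109, 106, 103, 93, 65, 39, 34, 35, 31, 34, 35, 40, 45, 50, 56, 58, 58, 59, 58, 59, 56, 58, 57, 56, 58, 56, 57]
110 [215, 216, 213, 214, 214, 212, 211, 212, 212, 211, 208, 200, 168, 104, 51, 34, 35, 34, 34, 37, 38, 44, 48, 55, 60, 62, 59, 59, 60, 58, 57, 57, 59, 59, 59, 56, 58, 55]
120 [242, 241, 241, 242, 241, 241, 240, 240, 239, 238, 228, 180, 103, 49, 39, 35, 39, 37, 40, 39, 45, 54, 54, 63, 61, 60, 66, 61, 63, 60, 59, 60, 60, 59, 58, 60, 60, 58]
130 [239, 239, 238, 239, 239, 240, 241, 240, 237, 217, 147, 67, 40, 42, 39, 36, 38, 41, 43, 52, 57, 61, 65, 64, 63, 64, 62, 63, 62, 60, 60, 61, 61, 62, 59, 59, 58, 60]
[420.66148389 110.7382051 ] [(np.float64(-0.060195487018330184), np.float64(0.09794257050124071), np.float64(0.17)), (np.float64(-0.05442399855826925), np.float64(0.054092230331618134), np.float64(0.17))]
```

```bash
python3 - <<'E'
from h import *
s=dict(np.load("v1.npz"))
for b,t,v in((429.4,437.3,55),(421.3,430,110),(420.,428.3,120)):
  zb,zt=planex(s,(b,v),-.062)[2],planex(s,(t,v),-.062)[2];print(zb,zt,"pointer from bottom",zb+.021,"from top",zt+.011)
E
```

```text
0.1722423055390636 0.1807008403795505 pointer from bottom 0.1932423055390636 from top 0.1917008403795505
0.1706516210025808 0.18043547870059073 pointer from bottom 0.1916516210025808 from top 0.19143547870059074
0.1705518286320695 0.17998232951550036 pointer from bottom 0.1915518286320695 from top 0.19098232951550037
```

Remaining rise is about 8 mm, or 41 mm of rim: the pointer is near 0.192 by both pointer and stage-edge readings. Going back for more strokes.

>>> step_arm --plan '[[[0, 0, 0, 0.12, 0], [0, 0, 0, 0.24, 0], [0, 0, 0, 0.36, 0], [0, 0, 0, 0.48, 0], [0, 0, 0, 0.6, 0], [0, 0, 0, 0.72, 0], [0, 0, 0, 0.84, 0], [0, 0, 0, 0.96, 0]]]'

```text
time: 13.53
tool_pos: [0.4773, -0.0065, 0.1686]
ee_rot: [-3.14, -0.001, 2.422]
wrist_force: [-0.1, 0.1, 0.3]
width: 0.0002
```

>>> step_arm --plan '[[[0, 0, 0, 0.12, 0], [0, 0, 0, 0.24, 0], [0, 0, 0, 0.36, 0], [0, 0, 0, 0.48, 0], [20, 1, -20, 0.6, 0], [45, 2, -40, 0.614, 0], [68, 3, -62, 0.614, 0], [68, 3, -62, 0.614, 0]]]'

```text
time: 14.2
tool_pos: [0.5449, -0.0032, 0.1006]
ee_rot: [-3.141, -0.01, 3.03]
wrist_force: [-0.9, 0.5, -1.2]
width: 0.0007
```

>>> step_arm --plan '[[[0, 0, -6, 0, 0], [0, 0, -10, 0, 0], [0, 0, -13, 0, 0], [0, 0, -13, 0, 0]]]'

```text
time: 14.53
tool_pos: [0.5451, -0.0029, 0.0948]
ee_rot: [-3.142, 0.0, 3.03]
wrist_force: [1.3, -0.3, 1.0]
width: 0.0006
```

>>> step_arm --plan '[[[0, 0, -3.5, 0, 0], [-0.5, -4, -2.5, 0, 0], [-0.9, -8, -2, 0, 0], [-1.4, -12, -1.5, 0, 0], [-1.9, -16, -2, 0, 0], [-2.4, -20, -3, 0, 0], [-2.8, -24, -3.5, 0, 0], [-2.8, -24, -3.5, 0, 0]]]'

```text
time: 15.2
tool_pos: [0.543, -0.0272, 0.0944]
ee_rot: [-3.141, 0.003, 3.03]
wrist_force: [-4.0, -0.5, 8.7]
width: 0.0004
```

>>> step_arm --plan '[[[0, -1, 8, 0, 0], [2.8, 24, 10, 0, 0], [2.8, 24, 10, 0, 0], [2.8, 24, 3, 0, 0], [2.8, 24, 2, 0, 0], [2.8, 24, 2, 0, 0]]]'

```text
time: 15.7
tool_pos: [0.5466, -0.0024, 0.0938]
ee_rot: [3.14, 0.003, 3.03]
wrist_force: [0.8, 2.0, 4.6]
width: 0.0007
```

>>> step_arm --plan '[[[-0.5, -4, -1, 0, 0], [-0.9, -8, 0, 0, 0], [-1.4, -12, 0.5, 0, 0], [-1.6, -14, 0.5, 0, 0], [-1.6, -14, 0.5, 0, 0], [-1.6, -14, 8, 0, 0], [-20, 0, 40, 0, 0], [-45, 6, 77, -0.12, 0]]]'

```text
time: 16.37
tool_pos: [0.5004, 0.0028, 0.1642]
ee_rot: [-3.14, -0.008, 2.907]
wrist_force: [-0.0, -0.4, 1.1]
width: 0.0003
```

>>> step_arm --plan '[[[-23, -10, 0, -0.12, 0], [-23, -10, 0, -0.24, 0], [-23, -10, 0, -0.36, 0], [-23, -10, 0, -0.48, 0], [-23, -10, 0, -0.6, 0], [-23, -10, 0, -0.72, 0], [-23, -10, 0, -0.84, 0], [-23, -10, 0, -0.96, 0]]]'

```text
time: 17.03
tool_pos: [0.4789, -0.0079, 0.1663]
ee_rot: [-3.14, -0.0, 1.943]
wrist_force: [0.3, 0.1, -0.8]
width: 0.0006
```

>>> step_arm --plan '[[[0, 0, 0, -0.12, 0], [0, 0, 0, -0.24, 0], [0, 0, 0, -0.36, 0], [0, 0, 0, -0.46, 0], [0, 0, 0, -0.46, 0], [0, 0, 0, -0.46, 0]]]'

```text
time: 17.53
tool_pos: [0.4791, -0.0076, 0.1666]
ee_rot: [-3.14, 0.001, 1.492]
wrist_force: [-0.2, -0.6, 0.0]
width: 0.0005
```

```bash
python3 - <<'E'
from h import *
s=wsnap('v2');g=s["frame"].mean(2).astype(int)
print(proj(s,wld(-.0278,.03,.2)))
for v in range(164,216,5): print(v,g[v,474:512].tolist())
E
```

```text
{'time': 17.533, 'tool_pos': [0.479, -0.008, 0.167], 'ee_rot': [-3.14, 0.001, 1.492], 'wrist_force': [-0.244, -0.641, 0.02], 'joint_positions': [-0.134, -0.066, 1.559, -0.001, 1.65, -0.055]}
[502.73730307 198.6891227 ]
164 [71, 70, 67, 67, 67, 65, 66, 66, 66, 66, 68, 64, 65, 64, 68, 66, 65, 65, 65, 66, 63, 51, 36, 13, 7, 9, 6, 7, 6, 4, 6, 4, 1, 5, 5, 6, 5, 12]
169 [95, 94, 95, 94, 94, 96, 96, 92, 94, 91, 89, 89, 85, 85, 79, 76, 74, 71, 69, 62, 53, 30, 16, 7, 5, 8, 5, 9, 9, 3, 1, 3, 3, 6, 9, 13, 18, 21]
174 [90, 92, 89, 89, 90, 90, 92, 87, 91, 90, 90, 90, 89, 93, 91, 94, 95, 96, 93, 80, 64, 47, 39, 35, 22, 21, 13, 6, 6, 6, 8, 3, 7, 4, 15, 18, 23, 21]
179 [82, 84, 81, 83, 82, 84, 83, 86, 82, 85, 84, 85, 85, 85, 88, 86, 89, 88, 91, 90, 90, 89, 91, 94, 90, 86, 71, 40, 15, 2, 8, 16, 18, 23, 23, 38, 60, 75]
184 [79, 78, 78, 79, 82, 77, 79, 79, 80, 79, 77, 78, 78, 79, 81, 81, 80, 79, 80, 81, 82, 82, 83, 83, 75, 57, 31, 12, 6, 9, 19, 21, 20, 24, 45, 66, 83, 89]
189 [82, 81, 82, 82, 80, 81, 79, 80, 80, 79, 76, 78, 78, 77, 80, 79, 79, 78, 80, 79, 77, 78, 74, 69, 48, 24, 8, 2, 11, 18, 22, 25, 30, 46, 66, 76, 82, 80]
194 [87, 82, 84, 82, 83, 85, 81, 81, 84, 81, 83, 83, 81, 81, 82, 79, 80, 78, 78, 76, 77, 76, 65, 43, 18, 11, 7, 15, 17, 19, 20, 32, 49, 68, 77, 77, 78, 78]
199 [84, 83, 83, 81, 82, 82, 83, 83, 84, 84, 83, 81, 83, 82, 82, 84, 83, 81, 80, 81, 75, 60, 38, 15, 6, 13, 14, 20, 23, 26, 40, 60, 72, 77, 77, 76, 77, 77]
204 [79, 81, 82, 81, 82, 82, 78, 83, 81, 82, 84, 82, 81, 82, 81, 83, 79, 80, 80, 73, 58, 32, 12, 9, 11, 14, 21, 23, 30, 43, 67, 78, 82, 80, 79, 81, 80, 79]
209 [81, 77, 82, 81, 79, 81, 79, 80, 78, 78, 81, 80, 77, 81, 78, 80, 82, 82, 78, 70, 60, 47, 35, 28, 24, 20, 22, 32, 52, 70, 79, 81, 81, 81, 81, 80, 81, 83]
214 [80, 82, 80, 81, 81, 81, 80, 83, 81, 81, 80, 82, 82, 80, 79, 82, 80, 77, 79, 79, 76, 72, 58, 34, 15, 22, 39, 66, 78, 81, 81, 80, 80, 79, 80, 80, 77, 80]
```

```bash
cat > meas.py <<'E'
import sys
from h import *
from scipy.optimize import brentq
s=dict(np.load(sys.argv[1]+".npz"));g=s["frame"].mean(2)
r0,r1,p0,p1=map(int,sys.argv[2:6])  # gauge-only rows, pointer rows
def cen(v):
    w=np.clip(70-g[v,470:512],0,None);return 470+(w*np.arange(42)).sum()/w.sum()
vs=np.arange(r0,r1);G=np.polyfit(vs,[cen(v) for v in vs],1)
def edges(v):
    d=g[v];a=[u for u in range(470,511) if d[u]>45>=d[u+1]][0];b=[u for u in range(a+1,511) if d[u]<=45<d[u+1]][0]
    f=lambda u:u+(d[u]-45)/(d[u]-d[u+1]);return f(a),f(b)
vp=np.arange(p0,p1);E=np.array([edges(v) for v in vp]);L=np.polyfit(vp,E[:,0],1);Rr=np.polyfit(vp,E[:,1],1)
v=(p0+p1)/2;gu=np.polyval(G,v);a,b=np.polyval(L,v),np.polyval(Rr,v)
print("gauge slope",G[0],"edges",L[0],"row",v,"gauge",gu,"bar",a,b)
xg=brentq(lambda x:planex(s,(gu,v),x)[2]-.2,-.06,0);print("xg",xg)
for gap in(0,.0005,.001):
    # bar 3 high, depth D: a=(xo,zb), b=(xo+D, zb+3)
    xi=xg-gap;zt=planex(s,(b,v),xi)[2];D=brentq(lambda D:planex(s,(a,v),xi-D)[2]-(zt-.003),-.01,.02)
    print("gap",gap,"mid z",zt-.0015,"depth",D)
for v in(105,112,119):
    d=g[v]
    try:
        u=[u for u in range(400,470) if d[u]>130>=d[u+1]][-1];u=u+(d[u]-130)/(d[u]-d[u+1]);print("stage->pointer",planex(s,(u,v),-.062)[2]+.021)
    except IndexError:pass
E
python3 meas.py v1 200 220 180 193; python3 meas.py v2 213 222 184 205
python3 - <<'E'
from h import *
f=np.load("v2.npz")["frame"];cv2.imwrite("pics/v2c.png",cv2.resize(f[90:250,400:512],None,fx=3.7,fy=3.7,interpolation=2)[:,:,::-1])
E
```

```text
gauge slope -0.21283963005676415 edges -0.19359401494223902 row 186.5 gauge 503.85333773685977 bar 486.51160864933877 494.3739853421212
xg -0.028018592009950896
gap 0 mid z 0.19184632678252908 depth 0.0021311633169570823
gap 0.0005 mid z 0.1925113103010932 depth 0.0021148309917857332
gap 0.001 mid z 0.19317629381965734 depth 0.0020984986666144068
stage->pointer 0.19074548387300733
stage->pointer 0.19110793394068146
stage->pointer 0.19108760966412516
gauge slope -0.2421710168390018 edges -0.24851300226455803 row 194.5 gauge 503.0889239312321 bar 496.80589198913196 505.4735766360974
xg -0.02813655530173268
gap 0 mid z 0.20006041688942397 depth 0.0021836615283347197
gap 0.0005 mid z 0.20068338542304898 depth 0.0021666952784290434
gap 0.001 mid z 0.20130635395667398 depth 0.002149729028523381
stage->pointer 0.15984318494498137
stage->pointer 0.19609247700812665
stage->pointer 0.19631313729254804
```

View pics/v2c.png

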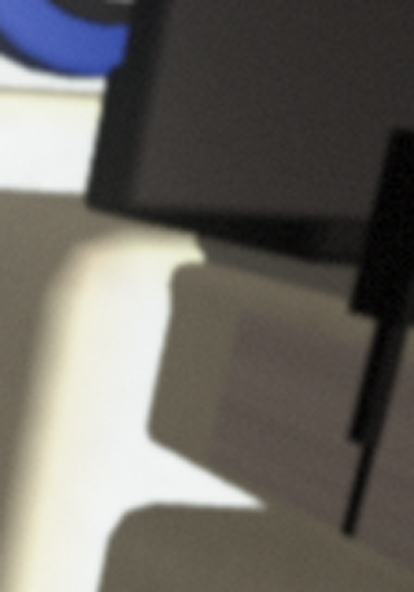

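```bash
python3 - <<'E'
from h import *
for n,rows,xg in(("v1",(112,116,120,124,128),-.028),("v2",(118,122,126,130,134,138),-.0281)):
    s=dict(np.load(n+".npz"));g=s["frame"].mean(2)
    for v in rows:
        d=g[v,405:450];k=int(np.argmin(np.diff(d)));t=(d[max(k-4,0)]+d[k+5])/2;u=[u for u in range(44) if d[u]>t>=d[u+1]][-1];u=405+u+(d[u]-t)/(d[u]-d[u+1])
        # half gray transition of top edge
        print(n,v,round(u,2),[round(planex(s,(u,v),x)[2]+.021,4) for x in(-.062,xg-.034)])
E
```

```text
v1 112 420.51 [np.float64(0.191), np.float64(0.191)]
v1 116 420.05 [np.float64(0.191), np.float64(0.191)]
v1 120 419.52 [np.float64(0.191), np.float64(0.191)]
v1 124 418.99 [np.float64(0.1909), np.float64(0.1909)]
v1 128 418.41 [np.float64(0.1908), np.float64(0.1908)]
v2 118 426.99 [np.float64(0.1961), np.float64(0.1963)]
v2 122 426.3 [np.float64(0.1961), np.float64(0.1963)]
v2 126 425.6 [np.float64(0.1961), np.float64(0.1963)]
v2 130 424.93 [np.float64(0.1961), np.float64(0.1963)]
v2 134 424.06 [np.float64(0.1959), np.float64(0.1961)]
v2 138 423.25 [np.float64(0.1957), np.float64(0.1959)]
```

```bash
python3 - <<'E'
from h import *
for n,rows in(("v1",(114,122)),("v2",(122,134))):
    s=dict(np.load(n+".npz"));g=s["frame"].mean(2)
    for v in rows:
        d=g[v-3:v+4].mean(0);print(n,v,d[414:454].astype(int).tolist())
        print([(u,round(planex(s,(u,v),-.062)[2]+.011,4)) for u in range(424,446,3)])
    print(loc(s["origin"]))
E
```

```text
v1 114 [236, 235, 235, 234, 231, 214, 155, 82, 45, 37, 36, 36, 36, 38, 42, 45, 53, 58, 61, 62, 61, 62, 60, 59, 59, 58, 59, 59, 59, 57, 57, 57, 56, 57, 56, 55, 56, 54, 54, 55]
[(424, np.float64(0.1854)), (427, np.float64(0.1887)), (430, np.float64(0.192)), (433, np.float64(0.1951)), (436, np.float64(0.1982)), (439, np.float64(0.2011)), (442, np.float64(0.204)), (445, np.float64(0.2067))]
v1 122 [241, 240, 239, 236, 219, 157, 82, 44, 37, 37, 38, 38, 40, 43, 48, 55, 60, 62, 63, 62, 63, 61, 62, 60, 61, 60, 60, 59, 59, 59, 59, 58, 57, 58, 57, 56, 56, 55, 54, 56]
[(424, np.float64(0.1865)), (427, np.float64(0.1898)), (430, np.float64(0.1931)), (433, np.float64(0.1962)), (436, np.float64(0.1992)), (439, np.float64(0.2022)), (442, np.float64(0.205)), (445, np.float64(0.2077))]
(np.float64(-0.16006276778705633), np.float64(0.07327913498666702), np.float64(0.3689607280108496))
v2 122 [238, 238, 238, 237, 237, 237, 236, 236, 236, 236, 232, 215, 159, 86, 43, 33, 33, 33, 33, 33, 31, 32, 32, 36, 40, 45, 51, 55, 57, 57, 57, 57, 56, 57, 57, 55, 55, 54, 54, 53]
[(424, np.float64(0.1835)), (427, np.float64(0.1869)), (430, np.float64(0.1901)), (433, np.float64(0.1933)), (436, np.float64(0.1963)), (439, np.float64(0.1992)), (442, np.float64(0.2021)), (445, np.float64(0.2048))]
v2 134 [240, 240, 240, 239, 239, 239, 239, 238, 233, 209, 144, 74, 40, 35, 35, 34, 34, 33, 34, 34, 35, 37, 43, 47, 54, 58, 60, 59, 59, 58, 58, 58, 57, 57, 56, 56, 55, 55, 55, 55]
[(424, np.float64(0.1858)), (427, np.float64(0.1891)), (430, np.float64(0.1923)), (433, np.float64(0.1954)), (436, np.float64(0.1984)), (439, np.float64(0.2013)), (442, np.float64(0.2041)), (445, np.float64(0.2068))]
(np.float64(-0.16104112342833227), np.float64(0.07240249426504079), np.float64(0.36715114472520977))
```

Pointer readings give 0.2000–0.2007 and the stage top edge gives 0.1992, all within 1 mm of the 0.200 line. Last, I'll check that the bench objects haven't moved.

```bash
python3 - <<'E'
from h import *
from bench import cams
f=cams.snapshot("scene")["frame"];d=np.abs(f.astype(int)-np.load("scene.npz")["frame"]).max(2)
a=f.copy();a[d>50]=[255,0,255];cv2.imwrite("pics/fin.png",a[:,:,::-1])
E
```

```text
(no output)
```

View pics/fin.png

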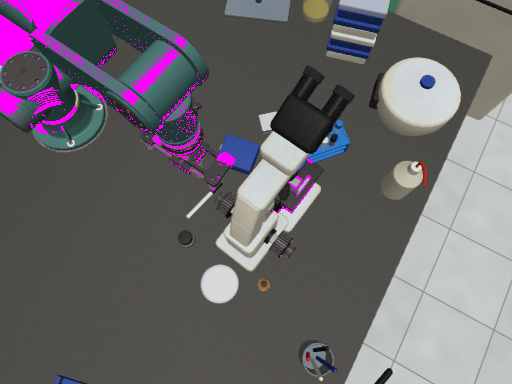

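The only changes are the arm, the raised stage at about (300,185), and the gripper covering part of the slide box. Nothing else has moved and the finger is clear, so I'll hand the job in.

```bash
python3 -c "
from bench import robot
print(robot.close_job())"
```

```text
the job is handed in; nothing more can be done
None
```

I rolled the coarse wheel with the shut fingertips from above (about 4–10 N) in several short strokes. That raised the stage until the pointer stood level with the gauge line. I then took the finger clear and handed the job in at about 17.6 s of the 54 s.

- **Pointer height:** the last wrist view puts the pointer at 200.0–200.7 mm if it sits 0–0.5 mm off the scale plate, against the gauge line at 200 mm. The stage's top edge gives about 199.2 mm, so the readings agree within about 1.5 mm and lie either side of the line.
- **Check that disagreed:** the stage's lower edge gave about 196 mm. I set it aside because its rise (5 mm) did not match the 8 mm shown by both the pointer and the stage's top edge. I did not confirm what that edge is.
- **Bench:** comparing the scene pictures before and after showed changes only at the arm, the stage and where the gripper covers part of the slide box. Nothing else on the bench had visibly moved.
- **Tool offset:** both cameras showed the real fingertips about 18–20 mm short of the reported TCP position, so I found contact by force instead.

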